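Uncover the inspection port of a filter block

ROBOT

A 6-joint arm with a two-finger parallel gripper is mounted at the origin on a cart in front of the work surface, level with it; the furniture and walls round the work are solid. World frame = base frame: x ahead of the robot, y to its left, z up, the work surface at z = 0. Lengths are in m, angles in rad, forces in N, time in s.
With the tool pointing down it reaches from about 0.25 to 0.8 m from the base axis. Payload 8.5 kg.
Tool frame: the origin (TCP) lies at the very end of the fingers, on their centre line; the grasp point (between the pads) lies 19 mm behind it (r.grip_depth is the distance from the TCP to the grasp point, in m); z points along the fingers, y is the line along which they close (so a half turn about z gives the same grasp; the last joint's range is limited). The gripper opens to 85 mm and grips with 20 to 120 N. Pads are 22 mm wide; open, the fingers measure 114 mm over their backs; the gripper's body (76 mm by 85 mm) begins 54 mm behind the grasp point. The pads swing forward as they close: fully open they stand 13 mm farther back than shut.
Start: joints at [-1.134, 0.238, -0.013, 1.319, 0, 1.571], TCP at [0.222, -0.476, 0.231] pointing down, gripper open.
Joint ranges: [-2.66, 2.66], [-1.03, 1.9], [-1.14, 1.46], [-1.82, 2.27], [-1.45, 1.34], [-3.14, 3.14]. Speed limits (rad/s): [2.22, 2.22, 2.79, 3.14, 3.14, 3.14].

INTERFACE

Orientations are given as a unit quaternion [x, y, z, w].
In Python, from bench import telemetry, imaging, ticket, r gives the robot as it stands.
- The arm moves only by the tool apply_moves, never from a script. Its argument "series" is one flat list of numbers, 5 for each row, row after row: the shift along the tool's x, y, z scaled (see below), then the turn about the tool's z scaled (see below), then the finger opening in mm, from 0 to 85.4. In form: [dx, dy, dz, twist, hand, dx, dy, dz, twist, hand, ...]. A call has 1 to 5 rows; each row is the pose to reach, as a shift and turn from the pose commanded when the call began, along the tool's axes at that moment; what a row does not reach only later rows make up. The controller multiplies each number of a shift by 0.1 m and each number of a turn by pi/2 rad. A row lasts 1/8 s, in which the tool goes at most 62.5 mm and 10.7 degrees, less where a joint would pass 70% of its speed; a pose out of reach is approached as far as the arm can. A call with a number of a shift or a turn outside -1 to 1 is refused whole. A call with a gripper value outside its range is refused whole. The fingers move at their own pace and stop on an object; "force" is the grip in N (left out, the last holds). Time passes only in rows, so rows that repeat a pose let the fingers close. It gives the time, the measured TCP pose, the force, the opening and the grip force at its end, in the units of the state.
- telemetry.read_state(): the state, without advancing time (a new reading comes with each control period).
- imaging.get_image(name): name is "side" or "top" or "wrist"; returns a dict with "img" (480x640x3 uint8, red, green, blue), "z_map" (480x640 float32, m along the optical axis (not along the pixel's ray), 0 where there is no reading), "fx", "fy", "cx", "cy" (pixels), "distortion" ([k1, k2, p1, p2, k3] as OpenCV has them; the pictures are not rectified), "rvec" (rotation vector, rad) and "tvec" (3), from world to camera coordinates, as OpenCV has them; the wrist camera has in their place "hand_eye" (4x4, takes a point from camera to tool coordinates, whose origin is the TCP and whose axes are the flange's). Camera axes: x right, y down, z forward; pixel columns grow to the right and rows downward; lengths in m; the calibration is good to about 2 mm. A picture is of the moment at which its call begins: read the wrist's pose just before it.
- ticket.job_done(): hands the job in; it is judged then, once.
The state is a dict: "clock": time; "joints": joint angles; "qvel": joint speeds; "joint_efforts": joint torques, N m; "position": TCP position; "tcp_rot": TCP orientation; "force": force on the tool from outside, world axes, zero at the start; "torque": the same for the moment, N m; "grip_width": opening from 0.0 (shut) to 1.0 (fully open); "gripper_force": force on a finger pad.
Only numpy, scipy, OpenCV 4.12 (cv2) and the standard library are available. Lean on these libraries where they do the work, as an engineer would, in place of code of your own. Each camera call takes 0.05 s, during which the arm holds its last target. There are 200 camera calls.

TASK

Open the inspection port of the metal filter block: turn the black wing knob anticlockwise (seen from above) as far as it goes, so that its locking pin lifts out of the cover, and only then swivel the flat steel cover sideways by its red fin through about a right angle, so that the port is fully uncovered. The cover opens to one side only, and a stop hidden underneath decides which, so feel which way it gives. Leave the bottle, the beaker and the spool of tubing where they stand, and let go at the end.

Things in the scene. Friction and masses are not known exactly. Their poses are not given: they have to be found in the camera images.
- housing: Bare metal filter block on a grey foot, bolted down: foot 214 x 128 mm, block 206 x 120 mm, top 45 mm above the bench. Origin: centre of its underside; x axis along its length, from the wing knob's end (-x, nearer the robot) to the pivot's end (+x); z up. Two brass hose stubs stick out 22 mm from its -y side, 26 mm above the bench.
- panel (a point): Middle of the top inner edge, 116 mm above the bench, of the blue upright panel (64 mm wide, 9 mm thick) at the block's -x end. Its inner face is 42 mm from the knob's axis: the wing tips sweep 10 mm from it, and fingers opened wider than 40 mm may hit it. From it a blue arm (26 mm wide, top 85 mm above the bench) reaches over the cover's tip and carries the knob.
- wing_grip (a point): On the vertical axis of the black wing knob, 107 mm above the bench, at about the middle of the wings' height. Its x axis runs along the wings, z up. The wings are a flat upright blade 64 mm long, 10 mm thick, from 93 to 116 mm above the bench, over a round hub of 24 mm diameter (85 to 93 mm).
- wing (a joint): Angle of the wing knob, rad: 0 fully locked, grows anticlockwise seen from above, stop at 2.6. Starts between 0 and 0.4; stays where it is left (friction about 0.12 N m). The knob does not rise; it lifts the brass locking pin below it by 4 mm per rad. The pin stands in the fork at the cover's tip and clears the cover at about 2.0.
- fin_grip (a point): Centre of the part of the cover's red fin to grip, 76 mm above the bench and 55 mm from the pivot axis. Its x axis runs along the fin and the cover, pointing from the cover's tip towards the pivot; z up. The fin is 10 mm thick (its y), 30 mm long (x), and stands from 64 to 86 mm above the bench on a red foot 20 mm wide; the cover's top is 61 mm above the bench.
- pivot (a point): On the vertical axis of the cover's pivot screw, at the cover's top face, 61 mm above the bench. The dark screw head is 20 mm in diameter and stands 8 mm above the cover. The cover turns about this axis only.
- cover_tail (a point): Rim of the cover's round tail, on its centre line, at its top face. The steel cover is a plate 6 mm thick, 56 mm wide, 10 mm clear of the block's top; its forked tip is 124 mm from the pivot, its tail has a radius of 38 mm. A fixed stop hidden under the tail lets the cover open to one side only; which side differs from start to start and cannot be seen from above.
- cover (a joint): Angle of the cover about the pivot, rad: 0 closed (pointing along -x of the block, to the knob), positive anticlockwise from above, end stops at +-1.65. Friction about 0.2 N m (4 N at the fin); stays where it is left. Locked: under 0.03 of play. Unlocked: free to one side, blocked after about 0.12 (7 mm at the fin) to the other. The port is fully clear of the cover beyond about 0.95.
- port (a point): Centre of the top of the inspection port, 51 mm above the bench: a steel collar of 40 mm diameter with a dark opening, 60 mm from the pivot axis, under the closed cover.
- bottle: Loose clear bottle with a blue cap, 66 mm diameter, 130 mm high, near the block; origin at the centre of its underside. Not to be disturbed.
- beaker: Loose glass beaker, 75 mm wide, 91 mm high; origin at the centre of its underside. Not to be disturbed.
- spool: Loose spool of white tubing with black flanges, 62 mm diameter, 31 mm high; origin at the centre of its underside. Not to be disturbed.

How it is judged:
By the outcome, as a careful person would: the job done as asked, in the order asked, and still so for the second after the job is handed in, with the robot touching nothing.
It also fails if it takes over 59 s, if anything falls off the work surface, if the arm or the gripper's body presses on something with over 40 N, if the wrist force passes 120 N, or if a joint passes its speed limit or range.

## Working session

There is one attempt and no reset: what is moved stays moved. The work goes in short steps, Python scripts to look and compute and a tool call to move; the robot and the scene stay as the last step left them, time stands still between calls to the robot, and variables do not carry over. Pictures are saved under pics/ and viewed, at most 10 in all, crops included, and the job is handed in when it is done.

Besides the shell and the picture viewer there is one more tool, called after "Emit:" as a command line: name --argument value ..., lists and objects as JSON in quotes. apply_moves: Moves the arm, as the interface text tells. Its arguments: {"type":"object","properties":{"series":{"type":"array"},"force":{"type":"number"}},"required":["series"]}

```bash
ls; mkdir -p pics; cat > h.py <<'E'
import numpy as np, cv2
from bench import telemetry, imaging, ticket, r
from scipy.spatial.transform import Rotation as R
def cam(name):
    s=telemetry.read_state(); d=imaging.get_image(name)
    K=np.array([[d['fx'],0,d['cx']],[0,d['fy'],d['cy']],[0,0,1.]]); D=np.array(d['distortion'],float)
    if name=='wrist':
        T=np.eye(4);T[:3,:3]=R.from_quat(s['tcp_rot']).as_matrix();T[:3,3]=s['position']
        T=T@np.array(d['hand_eye'])
    else:
        Rm=R.from_rotvec(np.ravel(d['rvec'])).as_matrix();T=np.eye(4);T[:3,:3]=Rm.T;T[:3,3]=-Rm.T@np.ravel(d['tvec'])
    return d,K,D,T
def save(d,f): cv2.imwrite('pics/'+f,d['img'][:,:,::-1])
def rays(uv,K,D,T):
    p=cv2.undistortPoints(np.array(uv,float).reshape(-1,1,2),K,D).reshape(-1,2)
    return T[:3,3],np.c_[p,np.ones(len(p))]@T[:3,:3].T
def plane(uv,z,K,D,T):
    o,v=rays(uv,K,D,T); return o+v*((z-o[2])/v[:,2])[:,None]
def cloud(d,K,D,T):
    v,u=np.mgrid[:480,:640]; o,w=rays(np.c_[u.ravel(),v.ravel()],K,D,T)
    return (o+w*d['z_map'].reshape(-1,1)).reshape(480,640,3)
E
python3 - <<'E'
from h import *
print(telemetry.read_state())
for n in('top','side'):
    d,K,D,T=cam(n);save(d,n+'0.png');print(n,T[:3,3],T[:3,2])
    np.savez(n+'0.npz',img=d['img'],z=d['z_map'],K=K,D=D,T=T)
E
```

```text
pics
{'clock': 0.0, 'joints': array([-1.13399793e+00,  2.38776615e-01, -1.42462333e-02,  1.31919932e+00,
        8.50349714e-06,  1.57079886e+00]), 'qvel': array([ 0.00172988,  0.00109309, -0.00040422,  0.00097817, -0.00028463,
        0.00105067]), 'joint_efforts': array([ 4.28237021e-03, -5.38776541e+01,  3.46436012e+01,  1.83951395e-02,
        3.66641389e-04,  1.13931145e-05]), 'position': array([ 0.22192456, -0.47533405,  0.23068293]), 'tcp_rot': array([ 9.76245569e-01,  2.16665829e-01, -1.50316967e-04, -6.96908279e-04]), 'force': array([-0.23505875, -0.31850704, -0.64442125]), 'torque': array([ 0.00675203, -0.00894933,  0.01611259]), 'gripper_force': 0.0, 'grip_width': 0.9989075409642083}
top [0.49007369 0.00687761 1.33737492] [ 0.04731076 -0.00197345 -0.99887827]
side [0.12040776 0.75307469 0.68646174] [ 0.40561293 -0.71655936 -0.5674688 ]
```

View pics/top0.png

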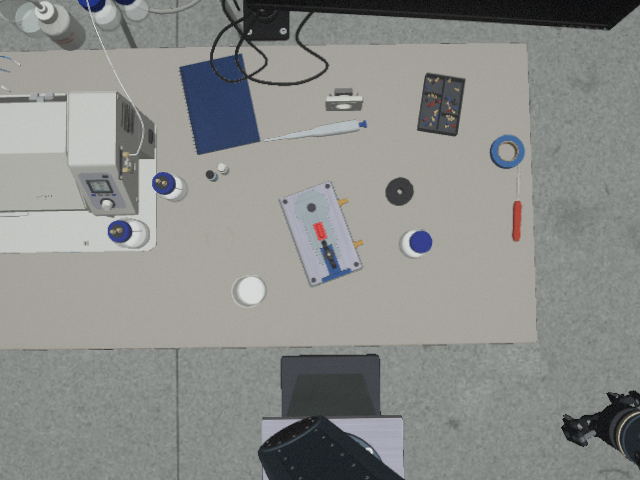

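View pics/side0.png

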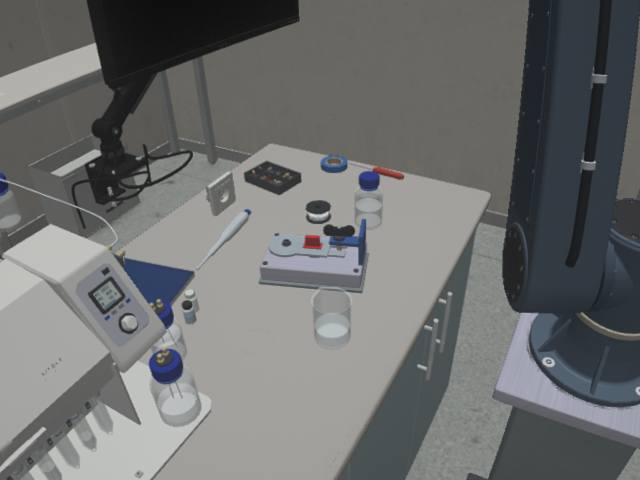

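The top view shows the block at about (321,233), with the knob at (329,254), the red fin at (320,231) and the pivot screw at (311,208). The bottle is at (418,243), the spool at (399,191) and the beaker at (249,291). In the side view the fin is at (312,241), the wings at (339,231) and the blue panel at (362,243).

```bash
python3 - <<'E'
from h import *
P={}
for n in('top','side'):
    f=np.load(n+'0.npz');img,K,D,T=f['img'],f['K'],f['D'],f['T']
    d={'z_map':f['z']};C=cloud(d,K,D,T);hsv=cv2.cvtColor(img,cv2.COLOR_RGB2HSV)
    x0,x1,y0,y1={'top':(275,368,178,290),'side':(255,375,215,292)}[n]
    roi=np.zeros((480,640),bool);roi[y0:y1,x0:x1]=1
    H,S,V=hsv[...,0].astype(int),hsv[...,1],hsv[...,2]
    for nm,m in dict(red=((H<8)|(H>172))&(S>130)&(V>90),dark=(V<75)&(S<140),blue=(H>100)&(H<125)&(S>140)&(V>50)).items():
        k,l,st,ce=cv2.connectedComponentsWithStats((m&roi).astype('uint8'))
        for i in range(1,k):
            if st[i,4]<15: continue
            pts=np.argwhere(l==i)[:,::-1].astype(np.float32)
            c=C[l==i];z=np.percentile(c[:,2],[5,50,95]).round(3)
            print(n,nm,st[i],ce[i].round(1),'cloud med',np.median(c,0).round(3),'z',z, cv2.minAreaRect(pts))
    if n=='top':
        # top block points
        m=roi&(C[...,2]>.035)&(C[...,2]<.055)
        hu=C[m][:,:2].astype(np.float32);print('block rect',cv2.minAreaRect(hu))
    for nm,(u,v) in {'top':dict(knob=(329,254),fin=(320,231),piv=(311,208),bottle=(420,241),spool=(399,191),beaker=(249,291)),'side':dict(fin=(312,241))}[n].items():
        print(nm,C[v-2:v+3,u-2:u+3].reshape(-1,3).mean(0).round(3))
E
python3 - <<'E'
import cv2
a=cv2.imread('pics/top0.png')[175:295,265:375];b=cv2.imread('pics/side0.png')[195:295,250:380]
import numpy as np
a=cv2.resize(a,(400,436),interpolation=2);b=cv2.resize(b,(400,308),interpolation=2)
o=np.zeros((436,800,3),'uint8');o[:,:400]=a;o[:308,400:]=b;cv2.imwrite('pics/crop.png',o)
E
```

```text
top red [314 222  13  18 137] [319.7 230.8] cloud med [0.567 0.019 0.066] z [0.058 0.066 0.087] ((319.72259521484375, 230.7372283935547), (16.57453727722168, 8.201833724975586), 70.01689910888672)
top dark [322 241  14  28  88] [328.  254.1] cloud med [0.516 0.005 0.111] z [0.103 0.111 0.116] ((327.9310607910156, 254.32757568359375), (29.15416717529297, 5.199469566345215), 68.19859313964844)
top blue [323 257  28  24 170] [334.2 270.6] cloud med [ 0.479 -0.009  0.086] z [0.081 0.086 0.117] ((333.3633728027344, 267.266357421875), (18.823253631591797, 28.435129165649414), 69.14553833007812)
block rect ((0.564886212348938, 0.01742164045572281), (0.20606254041194916, 0.12515203654766083), 19.36602020263672)
knob [0.515 0.001 0.106]
fin [0.566 0.019 0.08 ]
piv [0.617 0.038 0.067]
bottle [ 0.539 -0.187  0.128]
spool [ 0.659 -0.162  0.003]
beaker [0.438 0.179 0.029]
side red [304 235  18  14 189] [312.2 241.9] cloud med [0.567 0.025 0.073] z [0.063 0.073 0.087] ((312.7517395019531, 241.4793243408203), (17.024324417114258, 12.456822395324707), 4.763641834259033)
side dark [307 215  23   9  6
[... 560 characters left out ...]
ud med [0.619 0.045 0.067] z [0.064 0.067 0.07 ] ((285.7500305175781, 242.75003051757812), (4.949747085571289, 5.656853675842285), 45.0)
side blue [360 220   5  17  49] [362.1 228.3] cloud med [ 0.471 -0.006  0.117] z [0.115 0.117 0.119] ((362.1923522949219, 228.03848266601562), (2.7456259727478027, 16.473756790161133), 11.309932708740234)
side blue [330 236   5   6  16] [331.7 239.3] cloud med [0.529 0.015 0.086] z [0.085 0.086 0.088] ((331.2758483886719, 239.1896514892578), (5.385164737701416, 3.713906764984131), 68.19859313964844)
side blue [340 237  18   7  87] [350.2 240. ] cloud med [ 0.494 -0.     0.086] z [0.084 0.086 0.087] ((348.5, 240.0), (6.0, 17.0), 90.0)
fin [0.567 0.026 0.076]
```

View pics/crop.png

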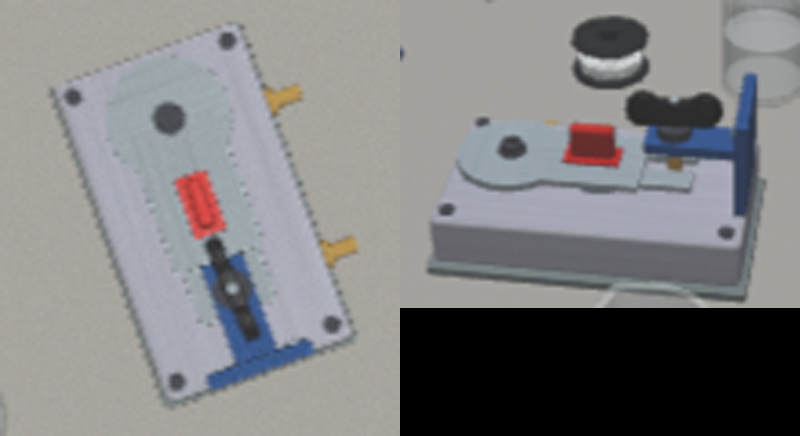

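The crop shows the wings nearly along the block axis, the cover closed, and the brass pin below the arm. The positions agree with the given sizes: knob about (0.515, 0.004), fin (0.567, 0.022), pivot (0.617, 0.039), yaw about 19.5°. The knob-to-pivot distance is 108 mm. I'm moving above the knob now.

Emit:
apply_moves --series '[0.94,-0.62,0,0,45,0.94,-0.62,0,0,45,0.94,-0.62,0,0,45]' --force 40

```text
clock: 0.48
position: [0.282, -0.3772, 0.2313]
tcp_rot: [0.976, 0.218, 0.0, -0.0]
force: [-0.6, -0.7, -0.2]
grip_width: 0.531
gripper_force: 0.0
```

Emit:
apply_moves --series '[0.94,-0.62,0,0,45,0.94,-0.62,0,0,45,0.94,-0.62,0,0,45]'

```text
clock: 0.85
position: [0.3409, -0.2821, 0.2312]
tcp_rot: [0.976, 0.218, -0.0, -0.0]
force: [-0.8, -0.6, -0.1]
grip_width: 0.524
gripper_force: 0.0
```

Emit:
apply_moves --series '[0.94,-0.62,0,0,45,0.94,-0.62,0,0,45,0.94,-0.62,0,0,45]'

```text
clock: 1.23
position: [0.4, -0.1868, 0.2311]
tcp_rot: [0.976, 0.218, -0.0, -0.0]
force: [-0.6, -0.5, 0.1]
grip_width: 0.523
gripper_force: 0.0
```

Emit:
apply_moves --series '[0.94,-0.62,0,0,45,0.94,-0.62,0,0,45,0.94,-0.62,0,0,45]'

```text
clock: 1.6
position: [0.4591, -0.0914, 0.2309]
tcp_rot: [0.976, 0.218, -0.0, -0.0]
force: [-0.8, -0.5, -0.2]
grip_width: 0.531
gripper_force: 0.0
```

Emit:
apply_moves --series '[0.9,-0.62,0,0,45,0.9,-0.62,0,0,45,0.9,-0.62,0,0,45,0.9,-0.62,0,0,45]'

```text
clock: 2.1
position: [0.5128, 0.0007, 0.231]
tcp_rot: [0.976, 0.216, -0.001, 0.0]
force: [0.3, -0.3, -0.3]
grip_width: 0.526
gripper_force: 0.0
```

```bash
cat >> h.py <<'E'
def goto(target,psi=None):
    s=telemetry.read_state();M=R.from_quat(s['tcp_rot']).as_matrix()
    d=M.T@(np.array(target)-s['position'])
    y=np.degrees(np.arctan2(M[1,0],M[0,0]))
    print('pos',s['position'].round(4),'psi',y.round(2),'j6',s['joints'][5].round(2),'shift units',(d/0.1).round(3),'twist units',None if psi is None else round(-(psi-y)/90,3))
E
python3 - <<'E'
from h import *
d,K,D,T=cam('wrist');save(d,'w1.png');print(T[:3,3],T[:3,2]);np.savez('w1.npz',img=d['img'],z=d['z_map'],K=K,D=D,T=T);goto([.515,.004,.16])
E
```

```text
[0.5816513  0.03273522 0.37417964] [-0.2710556  -0.12689295 -0.95416301]
pos [0.5127 0.0006 0.2312] psi 24.93 j6 2.71 shift units [ 0.036 -0.021  0.711] twist units None
```

View pics/w1.png

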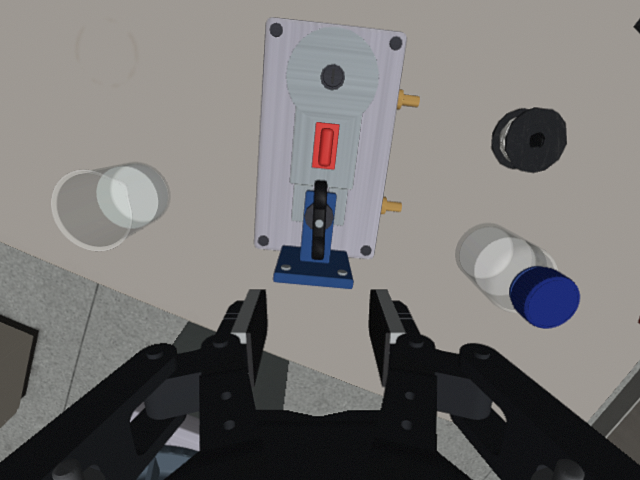

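The wrist view is clear: the wings centre on (319,220), the hub screw is at (319,223), the fin at (326,146) and the pivot screw at (332,77).

```bash
cat > m.py <<'E'
from h import *
def seg(img,box,kind):
    H,S,V=[c.astype(int) for c in cv2.split(cv2.cvtColor(img,cv2.COLOR_RGB2HSV))]
    m={'dark':(V<80)&(S<140),'red':((H<8)|(H>172))&(S>130)&(V>60)}[kind]
    r_=np.zeros(m.shape,bool);r_[box[2]:box[3],box[0]:box[1]]=1
    k,l,st,ce=cv2.connectedComponentsWithStats((m&r_).astype('uint8'))
    i=1+np.argmax(st[1:,4]);return np.argwhere(l==i)[:,::-1].astype(np.float32),ce[i]
E
python3 - <<'E'
from m import *
f=np.load('w1.npz');img,K,D,T=f['img'],f['K'],f['D'],f['T'];C=cloud({'z_map':f['z']},K,D,T)
for nm,b,k,z in(('wing',(300,340,172,262),'dark',.112),('screw',(315,350,60,95),'dark',.069),('fin',(310,343,118,172),'red',.07)):
    p,c=seg(img,b,k);q=plane(p,z,K,D,T);e=(q[:,:2]-q[:,:2].mean(0)).astype(np.float32)
    Cz=C[p[:,1].astype(int),p[:,0].astype(int)]
    print(nm,c.round(1),len(p),'z5/50/95',np.percentile(Cz[:,2],[5,50,95]).round(4))
    if nm!='screw':
        zc=np.percentile(Cz[:,2],97); t=Cz[Cz[:,2]>zc-.006]
        rc=cv2.minAreaRect(t[:,:2].astype(np.float32));b_=cv2.boxPoints(rc);w=max((b_[1]-b_[0],b_[2]-b_[1]),key=np.linalg.norm)
        a=np.degrees(np.arctan2(w[1],w[0]))%180
        print('  top pts rect',rc,'yaw',a)
    else: print('  ',plane([c],.069,K,D,T), Cz.mean(0))
    # triangulate with top view centroid
    g=np.load('top0.npz');bb={'wing':(315,345,238,275),'screw':(304,318,201,216),'fin':(310,330,220,243)}[nm]
    p2,c2=seg(g['img'],bb,k)
    if nm!='fin':
        o1,v1=rays([c],K,D,T);o2,v2=rays([c2],g['K'],g['D'],g['T']);A=np.c_[v1[0],-v2[0]];s=np.linalg.lstsq(A,o2-o1,rcond=None)[0]
        print('  tri',c2.round(1),(o1+v1[0]*s[0]).round(4),(o2+v2[0]*s[1]).round(4))
print('hubscrew',plane([(319,223.5)],.116,K,D,T), C[223,319])
goto([.515,.004,.16],21.5)
E
```

```text
wing [318.8 217.8] 1198 z5/50/95 [0.093  0.1121 0.1165]
  top pts rect ((0.5369451642036438, 0.010074533522129059), (0.10006532073020935, 0.009734605439007282), 23.4699649810791) yaw 23.46996
  tri [328.4 254.3] [0.5156 0.0008 0.0843] [0.5152 0.0017 0.0843]
screw [332.2  76.7] 451 z5/50/95 [0.0641 0.0692 0.0707]
   [[0.62138337 0.03827731 0.069     ]] [0.62135534 0.03827781 0.06896971]
  tri [310.5 206. ] [0.6178 0.0378 0.0965] [0.6179 0.0382 0.0965]
fin [325.1 145.2] 1036 z5/50/95 [0.0635 0.0656 0.0874]
  top pts rect ((0.570914626121521, 0.020747417584061623), (0.02979195863008499, 0.012180819176137447), 25.91352081298828) yaw 25.913567
hubscrew [[0.5189293  0.00225233 0.116     ]] [0.51865033 0.00210994 0.11338935]
pos [0.5127 0.0006 0.2312] psi 24.93 j6 2.71 shift units [ 0.036 -0.021  0.711] twist units 0.038
```

Emit:
apply_moves --series '[0.05,0,0.4,0.03,40,0.05,0,0.6,0.03,40,0.05,0,0.6,0.03,40]'

```text
clock: 2.52
position: [0.5163, 0.003, 0.1703]
tcp_rot: [0.981, 0.193, -0.001, -0.0]
force: [-0.2, 0.8, 1.1]
grip_width: 0.472
gripper_force: 0.0
```

```bash
python3 - <<'E'
from m import *
d,K,D,T=cam('wrist');save(d,'w2.png');np.savez('w2.npz',img=d['img'],z=d['z_map'],K=K,D=D,T=T);goto([.518,.0025,.1])
C=cloud({'z_map':d['z_map']},K,D,T)
P=C.reshape(-1,3)
ok=(np.hypot(P[:,0]-.518,P[:,1]-.002)<.04)&(P[:,2]>.1)&(P[:,2]<.125)
col=d['img'].reshape(-1,3)[ok].max(1)<90
t=P[ok][col];print(len(t),cv2.minAreaRect(t[:,:2].astype(np.float32)),np.percentile(t[:,2],[5,95]))
w,V=np.linalg.eigh(np.cov(t[:,:2].T));print(t.mean(0),np.degrees(np.arctan2(V[1,1],V[0,1]))%180)
E
```

```text
pos [0.5171 0.0032 0.1715] psi 22.24 j6 2.76 shift units [0.006 0.01  0.715] twist units None
1565 ((0.5193427801132202, 0.0026437807828187943), (0.061942823231220245, 0.009998311288654804), 22.444353103637695) [0.10957314 0.11668679]
[0.5217501  0.00359852 0.11326598] 22.38966856733998
```

View pics/w2.png

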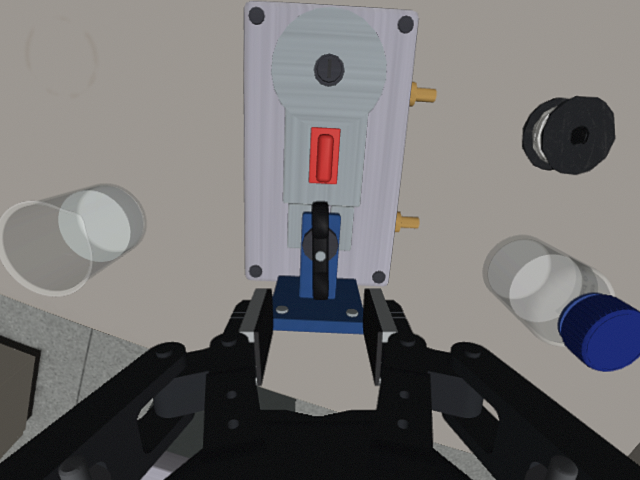

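The wings sit between the open fingers at (320,250), 62 x 10 mm, yaw 22.4°, centre (0.519, 0.0026). I'll descend and grip.

Emit:
apply_moves --series '[0.01,0.005,0.35,0,40,0.01,0.005,0.6,0,40,0.01,0.005,0.745,0,40,0.01,0.005,0.745,0,25,0.01,0.005,0.745,0,4]' --force 50

```text
clock: 3.2
position: [0.52, 0.0034, 0.0981]
tcp_rot: [0.981, 0.193, 0.001, 0.001]
force: [-1.4, -14.3, 6.5]
grip_width: 0.095
gripper_force: 49.7
```

Emit:
apply_moves --series '[0,0,0,0,4,0,0,0,0,4,0,0,0,0,4]'

```text
clock: 3.58
position: [0.5199, 0.0032, 0.0982]
tcp_rot: [0.981, 0.193, 0.001, 0.001]
force: [0.8, -6.2, -0.5]
grip_width: 0.099
gripper_force: 51.2
```

Emit:
apply_moves --series '[0,0,0,-0.08,4,0,0,0,-0.16,4,0,0,0,-0.24,4,0,0,0,-0.32,4,0,0,0,-0.32,4]'

```text
clock: 4.2
position: [0.5195, 0.0038, 0.0981]
tcp_rot: [0.902, 0.431, 0.001, 0.001]
force: [-2.0, -4.6, 6.6]
grip_width: 0.098
gripper_force: 52.0
```

```bash
python3 -c "
from h import *
s=telemetry.read_state();print(s['force'],s['torque']);goto([.5185,.0026,.098])"
```

```text
[-1.98481157 -4.62800186  6.57951722] [-0.94348928  0.44532938  0.17546619]
pos [0.5195 0.0038 0.0981] psi 51.07 j6 2.26 shift units [-0.015 -0.     0.001] twist units None
```

Emit:
apply_moves --series '[0,0,0,-0.1,4,0,0,0,-0.2,4,0,0,0,-0.3,4,0,0,0,-0.4,4,0,0,0,-0.45,4]'

```text
clock: 4.82
position: [0.5185, 0.004, 0.0981]
tcp_rot: [0.697, 0.717, -0.0, 0.0]
force: [-5.5, -3.9, 10.4]
grip_width: 0.1
gripper_force: 52.6
```

Emit:
apply_moves --series '[0,0,0,-0.1,4,0,0,0,-0.2,4,0,0,0,-0.3,4,0,0,0,-0.4,4,0,0,0,-0.45,4]'

```text
clock: 5.45
position: [0.5177, 0.0036, 0.0981]
tcp_rot: [0.406, 0.914, -0.001, -0.0]
force: [-8.4, -6.7, 13.0]
grip_width: 0.102
gripper_force: 53.0
```

```bash
python3 -c "
from h import *
s=telemetry.read_state();print(s['force'],s['torque']);goto([.5185,.0026,.098])"
```

```text
[-8.41831735 -6.71958659 13.01358173] [-1.38577927  1.99728928 -0.16018606]
pos [0.5177 0.0036 0.0981] psi 132.1 j6 0.84 shift units [-0.013 -0.001  0.001] twist units None
```

Emit:
apply_moves --series '[0,0,0,-0.1,4,0,0,0,-0.2,4,0,0,0,-0.3,4,0,0,0,-0.36,4,0,0,0,-0.36,4]'

```text
clock: 6.08
position: [0.5173, 0.0029, 0.098]
tcp_rot: [0.136, 0.991, -0.002, -0.001]
force: [-10.5, -8.9, 15.5]
grip_width: 0.107
gripper_force: 53.1
```

```bash
python3 -c "
from h import *
s=telemetry.read_state();print(s['force'],s['torque']);goto([.5185,.0026,.098])"
```

```text
[-10.50341566  -8.94068688  15.52971972] [-2.04100859  2.1643761   0.13485563]
pos [0.5173 0.0029 0.098 ] psi 164.36 j6 0.28 shift units [-0.013  0.     0.   ] twist units None
```

Emit:
apply_moves --series '[0,0,0,-0.03,4,0,0,0,-0.05,4,0,0,0,-0.05,4]'

```text
clock: 6.45
position: [0.5173, 0.0028, 0.0981]
tcp_rot: [0.098, 0.995, -0.002, -0.001]
force: [-9.9, -8.9, 15.2]
grip_width: 0.102
gripper_force: 53.1
```

```bash
python3 -c "
from h import *
s=telemetry.read_state();print(s['force'],s['torque'],s['joint_efforts'][5]);goto([.5185,.0026,.098])"
```

```text
[-9.86241819 -8.91041184 15.1757236 ] [-2.13331289  2.1725756  -0.19434942] -0.40419839322566986
pos [0.5173 0.0028 0.0981] psi 168.78 j6 0.2 shift units [-0.012  0.     0.001] twist units None
```

Emit:
apply_moves --series '[0,0,0,-0.03,4,0,0,0,-0.05,4,0,0,0,-0.05,4]'

```text
clock: 6.82
position: [0.5173, 0.0029, 0.0981]
tcp_rot: [0.059, 0.998, -0.001, -0.001]
force: [-9.9, -8.8, 14.5]
grip_width: 0.102
gripper_force: 64.7
```

```bash
python3 -c "
from h import *
s=telemetry.read_state();print(s['force'],s['torque'],s['joint_efforts'][5]);goto([.5185,.0026,.098])"
```

```text
[-9.92659936 -8.79911513 14.5380407 ] [-1.90766713  2.07593128 -1.25510111] -1.4343998953700066
pos [0.5173 0.0029 0.0981] psi 173.2 j6 0.13 shift units [-0.012 -0.001  0.001] twist units None
```

At the stop: the reaction torque rose from about 0.2 to 1.25 N m. I'll release and lift.

Emit:
apply_moves --series '[0,0,0,0.04,25,0,0,0,0.04,30,0,0,0,0.04,30,0,0,-0.4,0.04,30,0,0,-0.8,0.04,30]'

```text
clock: 7.45
position: [0.5185, 0.0046, 0.1775]
tcp_rot: [0.088, 0.996, 0.0, -0.001]
force: [0.0, -0.3, 0.6]
grip_width: 0.35
gripper_force: 0.0
```

Emit:
apply_moves --series '[0,0,0,-0.1,30,0,0,0,-0.2,30,0,0,0,-0.3,30,0,0,0,-0.33,30,0,0,0,-0.33,30]'

```text
clock: 8.07
position: [0.5189, 0.0045, 0.1768]
tcp_rot: [-0.17, 0.985, 0.0, 0.0]
force: [-0.5, -0.4, -0.7]
grip_width: 0.351
gripper_force: 0.0
```

```bash
python3 - <<'E'
from m import *
d,K,D,T=cam('wrist');save(d,'w3.png');np.savez('w3.npz',img=d['img'],z=d['z_map'],K=K,D=D,T=T)
C=cloud({'z_map':d['z_map']},K,D,T);P=C.reshape(-1,3);I=d['img'].reshape(-1,3).astype(int)
red=(I[:,0]>90)&(I[:,1]<.5*I[:,0])&(I[:,2]<.5*I[:,0])&(np.hypot(P[:,0]-.57,P[:,1]-.02)<.05)
def rep(n,t):
    w,V=np.linalg.eigh(np.cov(t[:,:2].T));print(n,len(t),cv2.minAreaRect(t[:,:2].astype(np.float32)),np.percentile(t[:,2],[5,95]),np.degrees(np.arctan2(V[1,1],V[0,1]))%180)
rep('redall',P[red]); rep('redtop',P[red&(P[:,2]>.08)])
dk=(I.max(1)<90)&(np.hypot(P[:,0]-.519,P[:,1]-.0026)<.04)&(P[:,2]>.1)&(P[:,2]<.125); rep('wing',P[dk])
goto([.571,.021,.17],199.5)
E
```

```text
redall 1011 ((0.5627045631408691, 0.017834210768342018), (0.05222413316369057, 0.019369859248399734), 19.06279182434082) [0.06344275 0.0870965 ] 16.405030845366525
redtop 470 ((0.5608543157577515, 0.016366252675652504), (0.04849987104535103, 0.010540895164012909), 22.554365158081055) [0.08387923 0.0874028 ] 20.700123137790428
wing 1655 ((0.5173947215080261, 0.002072722651064396), (0.010383612476289272, 0.062318217009305954), 78.46650695800781) [0.10457905 0.11657141] 168.21973321697357
pos [0.5189 0.0045 0.1768] psi -160.43 j6 -0.33 shift units [-0.546 -0.019  0.068] twist units -3.999
```

View pics/w3.png

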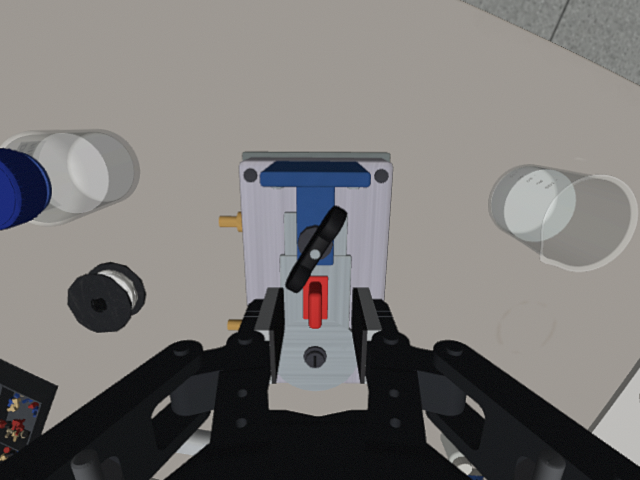

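The wings stand turned at yaw 168° (2.6 rad, at the stop), running from (290,290) to (345,210) in the image. The fin at (315,300) is free and still closed. I'm moving over it, descending and gripping.

Emit:
apply_moves --series '[-0.525,-0.02,0,0,30,-0.525,-0.02,0.2,0,30,-0.525,-0.02,0.6,0,30,-0.525,-0.02,0.6,0,30]'

```text
clock: 8.62
position: [0.5669, 0.0202, 0.1144]
tcp_rot: [-0.17, 0.985, 0.0, -0.003]
force: [0.4, -1.0, 1.1]
grip_width: 0.352
gripper_force: 0.0
```

```bash
python3 - <<'E'
from h import *
goto([.569,.020,.069],199.5-360)
E
```

```text
pos [0.5669 0.0202 0.1144] psi -160.42 j6 -0.31 shift units [-0.021 -0.01   0.454] twist units 0.001
```

Emit:
apply_moves --series '[0,0,0.25,0,30,0,0,0.44,0,30,0,0,0.44,0,30,0,0,0.44,0,4,0,0,0.44,0,4]' --force 40

```text
clock: 9.25
position: [0.5699, 0.0202, 0.0745]
tcp_rot: [-0.17, 0.985, -0.0, 0.001]
force: [-1.6, -0.2, 7.7]
grip_width: 0.105
gripper_force: 42.9
```

Emit:
apply_moves --series '[0,0,0,0,4,0,0,0,0,4]'

```text
clock: 9.5
position: [0.5699, 0.0202, 0.0745]
tcp_rot: [-0.17, 0.985, -0.0, 0.001]
force: [-1.2, -0.5, 6.7]
grip_width: 0.1
gripper_force: 42.9
```

```bash
python3 - <<'E'
from h import *
s=telemetry.read_state();print(s['force'],s['torque'],s['grip_width']);goto([.569,.020,.069])
E
```

```text
[-1.21749981 -0.47411363  6.67504341] [ 0.01233976  0.32232396 -0.0470301 ] 0.10048067703036725
pos [0.5699 0.0202 0.0745] psi -160.38 j6 -0.31 shift units [0.009 0.001 0.055] twist units None
```

Emit:
apply_moves --series '[-0.001,-0.027,0,-0.032,4,-0.003,-0.054,0,-0.064,4,-0.006,-0.08,0,-0.095,4,-0.011,-0.107,0,-0.127,4]'

```text
clock: 10.0
position: [0.5744, 0.0103, 0.0745]
tcp_rot: [-0.268, 0.963, -0.0, 0.001]
force: [-2.0, -1.0, 7.0]
grip_width: 0.1
gripper_force: 42.9
```

```bash
python3 - <<'E'
from h import *
s=telemetry.read_state();print(s['force'],s['torque'],s['grip_width']);goto([.569,.020,.069])
E
```

```text
[-1.98019197 -0.96679288  6.95392859] [-0.00679296  0.24226618 -0.15492384] 0.09998759523317383
pos [0.5744 0.0103 0.0745] psi -148.87 j6 -0.53 shift units [-0.003  0.111  0.055] twist units None
```

Emit:
apply_moves --series '[-0.003,-0.054,0,-0.064,4,-0.011,-0.107,0,-0.127,4,-0.024,-0.16,0,-0.191,4,-0.043,-0.21,0,-0.255,4]'

```text
clock: 10.5
position: [0.5892, -0.006, 0.0746]
tcp_rot: [-0.455, 0.89, -0.001, 0.001]
force: [0.1, -3.3, 5.9]
grip_width: 0.104
gripper_force: 42.8
```

```bash
python3 - <<'E'
from m import *
s=telemetry.read_state();print(s['force'],s['torque'],s['grip_width']);goto([.569,.020,.069])
d,K,D,T=cam('wrist');save(d,'w4.png')
E
```

```text
[ 0.07811798 -3.25552461  5.85589577] [-0.48100068  0.09199023 -0.291147  ] 0.10405188857855746
pos [ 0.5892 -0.006   0.0746] psi -125.86 j6 -0.95 shift units [-0.093  0.316  0.055] twist units None
```

View pics/w4.png

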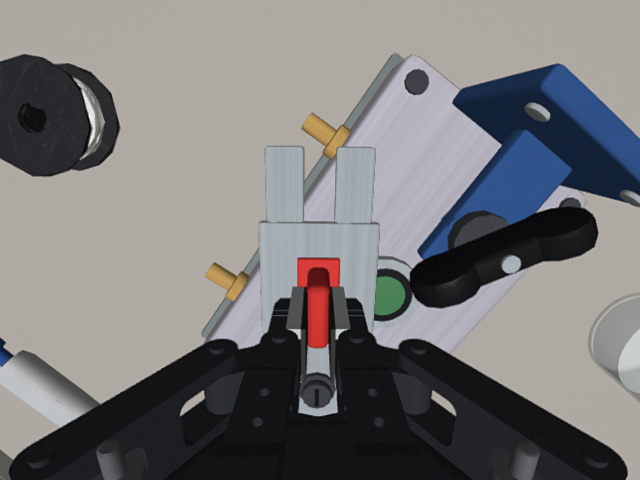

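The cover follows the fin: the green port opening shows at (385,295) and the fork at (320,185), clear of the knob. I'll continue the arc.

Emit:
apply_moves --series '[-0.003,-0.054,0,-0.064,4,-0.011,-0.107,0,-0.127,4,-0.024,-0.16,0,-0.191,4,-0.043,-0.21,0,-0.255,4,-0.066,-0.259,0,-0.318,4]'

```text
clock: 11.18
position: [0.6145, -0.0164, 0.0746]
tcp_rot: [-0.661, 0.751, -0.002, 0.001]
force: [1.6, -4.7, 4.4]
grip_width: 0.104
gripper_force: 42.7
```

Emit:
apply_moves --series '[-0.003,-0.054,0,-0.064,4,-0.011,-0.107,0,-0.127,4,-0.024,-0.16,0,-0.191,4,-0.043,-0.21,0,-0.255,4,-0.054,-0.235,0,-0.286,4]'

```text
clock: 11.8
position: [0.6393, -0.0144, 0.0746]
tcp_rot: [0.811, -0.585, 0.003, -0.0]
force: [4.2, -6.6, 2.6]
grip_width: 0.1
gripper_force: 42.4
```

```bash
python3 - <<'E'
from m import *
s=telemetry.read_state();print(s['force'],s['torque'],s['grip_width']);goto([.569,.020,.069])
E
```

```text
[ 4.23509702 -6.58825144  2.64733886] [-1.25821627 -0.80857439 -0.31801606] 0.09955284572356224
pos [ 0.6393 -0.0144  0.0746] psi -71.59 j6 -1.91 shift units [-0.548  0.559  0.052] twist units None
```

Turned about 89°. I'll release, lift and back off.

Emit:
apply_moves --series '[0,0,0,0,25,0,0,0,0,30,0,0,0,0,30,0,0,-0.4,0,30,0,0,-0.9,0,30]'

```text
clock: 12.42
position: [0.6359, -0.0127, 0.1628]
tcp_rot: [0.811, -0.585, -0.001, 0.001]
force: [0.8, -0.9, 0.3]
grip_width: 0.351
gripper_force: 0.0
```

Emit:
apply_moves --series '[-0.4,-0.5,-0.4,0,30,-0.8,-0.8,-0.6,0,30,-0.8,-0.8,-0.6,0,30,-0.8,-0.8,-0.6,0,30]'

```text
clock: 12.92
position: [0.6873, 0.0886, 0.2223]
tcp_rot: [0.811, -0.585, -0.0, 0.0]
force: [-0.6, -0.7, -0.6]
grip_width: 0.354
gripper_force: 0.0
```

```bash
python3 - <<'E'
from m import *
goto([.6,0,.2])
d,K,D,T=cam('side');save(d,'s5.png');a=d['img'][180:380,220:420]
d,K,D,T=cam('top');b=d['img'][160:320,230:440]
o=np.zeros((400,800,3),'uint8');o[:,:400]=cv2.resize(a,(400,400));o[:304,400:]=cv2.resize(b,(400,304));cv2.imwrite('pics/fin.png',o[:,:,::-1])
E
```

```text
pos [0.6873 0.0886 0.2223] psi -71.58 j6 -1.76 shift units [0.565 1.108 0.224] twist units None
```

View pics/fin.png

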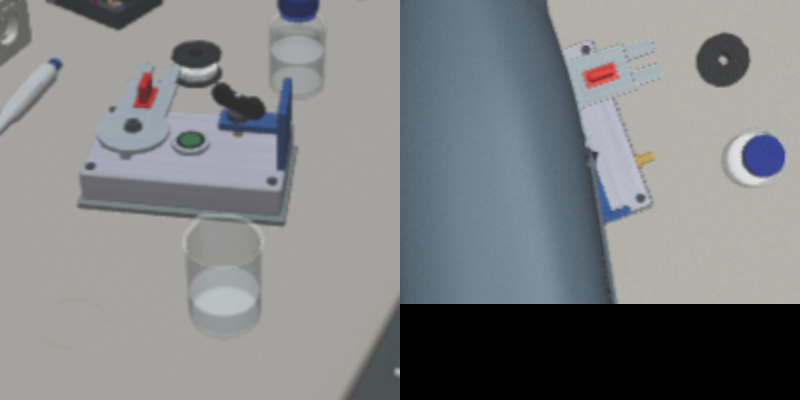

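The side view shows the port (190,142) fully uncovered, the cover turned by a right angle and the knob at its stop. The bottle, beaker and spool are untouched and the gripper is clear.

```bash
python3 -c "
from h import *
print(ticket.job_done())"
```

```text
the job is handed in; nothing more can be done
None
```

The inspection port is open and the job is handed in: I turned the wing knob anticlockwise to its stop (about 2.6 rad), then swung the cover about 89° anticlockwise, with the bottle, beaker and spool left in place and the gripper clear.

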